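# Take the keeper clip off the chop saw's length stop and draw the stop out to its lock

### The job

Get the saw's length stop ready for use: slide the wooden-handled steel wedge, point first, along the top of the stop's bar from its tail end and in under the raised bridge of the spring clip, so that the wedge spreads the clip and eases it up off the bar; do not grip or push the clip with the gripper's fingers, and do not let it fly off or drop it from a height. Lay the clip and the wedge down on the bench clear of the stop, then draw the bar out until its lock button clicks up through the hole and locks it. Leave the other tools where they lie.

Things in the scene. Friction and masses are not known exactly. Their poses are not given: they have to be found in the camera images.
- stop: the saw's length stop, bolted down: green base plate 320x100x12 mm (x -185 to 135), grey U-shaped saddle block, grey square tube (sleeve) and a level round steel bar, 36 mm diameter, through both. Origin on the bench under the bar; x along the bar towards its end plate (the way it draws out), z up. Bar axis at y 0, z 70 mm, top at z 88; above z 88 all is clear from tail to sleeve but for the clip
- bar_tail (a point): centre of the bar's tail end face, at x -170 mm of the stop when in; moves with the bar. The tail head (36 mm diameter) is 15 mm long, then a groove (29 mm diameter) of 20 mm that holds the clip, then the saddle
- saddle (a point): middle of the saddle block (20 mm along the bar, 68 mm wide) at bar-axis height, x -125 mm of the stop; its two cheeks stand beside the bar up to z 87 mm, open above; the clip bears against its tail side. From it bare bar for 70 mm to the sleeve
- lock_hole (a point): centre of the 14 mm hole in the sleeve's flat top (z 93 mm), for the lock button; x +50 mm of the stop. The sleeve is 46 mm square and runs from x -45 to +65 mm of the stop, so the wedge's point can go 95 mm past the middle of the clip before meeting it
- stop_plate (a point): middle of the top edge of the inner face (towards the sleeve) of the bar's end plate: aluminium, 12 mm thick, 90 mm wide, standing across the bar, top 120 mm over the bench. 60 mm of bare bar (top at 88 mm) between sleeve and plate when in; shut fingers fit in there to push the plate outwards, or grip the plate. Moves with the bar
- stop_bar (a joint): how far the bar is drawn out, m: 0 in, 0.080 at the lock, 0.084 end of travel. Slides stiffly (about 6 N) and stays where left. While the clip is on, it bears on the saddle and the bar cannot be drawn out
- lock_button (a joint): sprung round-headed pin, 12 mm diameter, in the bar: 0 hidden in the sleeve, 0.011 sprung up through the hole (5 mm proud of the sleeve), where it locks the bar. Comes up by itself
- clip: keeper clip of dark spring steel strip, 18 mm wide along the bar, 64 mm over its ears, 58 mm tall, 90 g, astride the bar's groove from above. Origin on the bar axis when seated; x as the stop's x, z up. Raised about 14 mm (some 10 N) its jaws, 20 mm apart, are past the bar's widest part; it then sits loosely on the upper half of the bar, tilting a little, and lifts off freely
- clip_bridge (a point): middle of the underside of the clip's raised bridge, a flat strap 32 mm wide inside: 24.5 mm above the clip's origin, so 6.5 mm above the bar's top when seated. The wedge goes in here along x (push about 12 N); with its point 80 to 90 mm past the clip's middle the clip is free and can be lifted away hanging by its bridge on the blade
- wedge: wedge lying on its flat base, 205 mm long: steel blade 110 mm long, 15 mm wide, top sloping from 3 mm thick at the point to 27 mm at the root; wooden handle 95 mm long, 26 wide, 30 tall. Origin on the base under the handle, 15 mm behind the blade's root; x to the point, z up. 0.20 to 0.33 kg. A clip hung on the blade stays if the blade is level or point up and moves calmly
- wedge_tip (a point): the wedge's point, on its base plane, mid-width, 125 mm ahead of its origin
- chisel: bystander: cold chisel of dark steel, 190 mm long, 20 mm wide, not tapered like the wedge, with no wooden handle; lies beside the wedge, on either side of it; origin under its middle, x along it
- spanner: bystander: 200 mm spanner lying flat beyond the stop; origin under its middle
- screwdriver: bystander: 200 mm screwdriver, black handle, lying beyond the stop; origin under its middle
- offcut: bystander: 150 mm offcut of 40 mm square steel tube beyond the stop; origin under its middle
- spray: bystander: spray can, 66 mm diameter, 190 mm tall, standing; origin under its middle
- gclamp: bystander: screw clamp lying flat, 190 x 95 mm, to the right; origin under its middle
- socket: bystander: steel socket, 34 mm diameter, 70 mm tall, standing, to the right; origin under its middle
Things that resemble listed ones, but are neither listed nor needed, are in the scene too. Leave any blue or turquoise look-alike of the wedge alone.

How it is judged:
By the outcome, as a careful person would: the job done as asked, in the order asked, and still so for the second after the job is handed in, with the robot touching nothing.
It also fails if it takes over 72 s, if anything falls off the work surface, if the arm or the gripper's body presses on something with over 40 N, if the wrist force passes 120 N, or if a joint passes its speed limit or range.

### The arm

A 7-joint arm with a two-finger parallel gripper is mounted at the origin on the work surface. World frame = base frame: x ahead of the robot, y to its left, z up, the work surface at z = 0. Lengths are in mm, angles in rad, forces in N, time in s.
With the tool pointing down it reaches from about 400 to 900 mm from the base axis. Payload 5.6 kg.
Tool frame: the origin (TCP) lies midway between the tips of the shut fingers; the grasp point (between the pads) lies 19 mm behind it; x points along the fingers, y is the direction in which the jaws open and shut, and the axes are right-handed (so a half turn about x gives the same grasp; the last joint's range is limited). The gripper opens to 92 mm and grips with 3 to 60 N. Pads are 20 mm wide; open, the fingers measure 128 mm over their backs; the gripper's body (75 mm by 189 mm) begins 69 mm behind the grasp point.
Start: joints at [1.12, 0.468, -0.012, 1.603, 0.006, 1.071, -0.056], TCP at [257.745, -596.722, 214.592] pointing down, gripper open.
Joint ranges: [-2.53, 2.53], [-0.31, 2.02], [-1.57, 1.55], [0.28, 2.44], [-1.29, 4.43], [0.15, 1.84], [-2.92, 2.92]. Speed limits (rad/s): [2.57, 2.57, 3.14, 3.14, 3.14, 3.14, 3.14].

### API

Orientations are given as a rotation vector (axis times angle).
In Python, from cell import robot, grip, kin, viewer gives the robot as it stands. Calls block until the motion is done:
- robot.movep(position, orientation): joint-space move of the TCP to a pose.
- robot.servo_line(position, feed=150, rotation=None): straight line of the TCP; rotation=None keeps the orientation; feed is the mean speed in mm/s.
- robot.goto_joints(angles): joint-space move.
- grip(opening, newtons=None): opening from 0.0 (shut) to 1.0 (fully open); newtons is the grip in N (None keeps the last); returns when the fingers have stopped.
- robot.hold(seconds).
- kin.ik(position, orientation): joint angles nearest the present ones, or None.
- robot.observe(): the state.
- viewer.read_camera(name): name is "side" or "top" or "wrist"; returns the picture (400x640x3 uint8, red, green, blue); there is no depth.
- viewer.camera_info(name): a dict with "camera_matrix" (3x3 intrinsics, pixels), "k1" (the pictures are not rectified: a ray, as slopes to the right and down, at radius r is drawn at 1 + k1 r^2 times it, then the intrinsics apply), "R" (3x3) and "t" (3): a world point X has camera coordinates R X + t. Camera axes: x right, y down, z forward; pixel columns grow to the right and rows downward; lengths in mm; the calibration is good to about 2 mm. A picture is of the moment at which its call begins: read the wrist's pose just before it. camera_info takes no time and is no camera call; for the wrist camera it gives the pose at the moment of the call.
A pose or a line that the arm cannot do raises robot.IKError and nothing moves.
- robot.job_done(): hands the job in, once; it reports no verdict.
Trained networks look in the newest picture that a camera, given by its name, has taken for a name from the list of things; names that differ only in an ending like _2 or _b are one class to them, and where a whole thing is asked for, a point or a joint stands for the part that bears it (a point fixed in the world has none). Each returns a list of dicts, best first, with "confidence" (0 to 1); they miss things now and then, are a little off and sometimes report something else, mostly with a low value. They report only what shows in the picture. A call takes as long as a camera call. They do not tell look-alikes from the thing itself.
- viewer.silhouettes(name, camera): "mask" (400x640 bool, what is visible of it).
- viewer.pinpoint(name, camera): "at" ([x, y, z] in mm, in the coordinates of the camera as it stood for that picture, good to about 4 mm: a listed point, or the origin of a listed thing).
The state is a dict: "t": time; "joints": joint angles; "joint_velocities": joint speeds; "joint_torque": joint torques, N m; "tcp_pos": TCP position; "tcp_rot": TCP orientation; "contact_force": force on the tool from outside, world axes, zero at the start; "wrist_torque": the same for the moment, N m; "grip_width": opening from 0.0 (shut) to 1.0 (fully open).
Only numpy, scipy, OpenCV 4.12 (cv2) and the standard library are available. Lean on these libraries where they do the work, as an engineer would, in place of code of your own. Each camera call takes 0.05 s, during which the arm holds its last target. There are 200 camera calls.

## Working session

There is one attempt and no reset: what is moved stays moved. The work goes in short steps, each a Python script; the robot and the scene stay as the last script left them, time stands still between calls to the robot, and variables do not carry over. Pictures are saved under pics/ and viewed, about 8 in all and at most 12, crops included, and the job is handed in when it is done.

```bash
ls; mkdir -p pics; cat > h.py <<'E'
import numpy as np, cv2
from cell import robot, grip, kin, viewer
from scipy.spatial.transform import Rotation as Ro
def world(cam, names):
    out={}
    im=viewer.read_camera(cam); ci=viewer.camera_info(cam)
    R=np.array(ci['R']);t=np.array(ci['t'])
    for n in names:
        out[n]=[(np.round(R.T@(np.array(d['at'])-t),1).tolist(),round(d['confidence'],2)) for d in viewer.pinpoint(n,cam)[:3]]
    return im,out
def save(im,n): cv2.imwrite('pics/'+n+'.png',cv2.cvtColor(im,cv2.COLOR_RGB2BGR))
def st():
    o=robot.observe(); print('t',round(o['t'],2),'tcp',np.round(o['tcp_pos'],1),'rot',np.round(o['tcp_rot'],3),'F',np.round(o['contact_force'],1),'w',round(o['grip_width'],3)); return o
E
python3 - <<'E'
from h import *
for c in ['side','top']:
    im,o=world(c,['bar_tail','saddle','lock_hole','stop_plate','clip','clip_bridge','wedge','wedge_tip','chisel'])
    save(im,c+'0'); print(c)
    for k,v in o.items(): print(k,v)
st()
E
```

```text
pics
side
bar_tail []
saddle [([592.6, 37.1, 71.4], 0.97)]
lock_hole [([539.9, -128.7, 93.0], 0.98)]
stop_plate [([521.2, -205.6, 123.0], 0.56), ([609.5, -453.3, 0.2], 0.22)]
clip [([596.9, 55.5, 70.4], 0.55)]
clip_bridge [([601.9, 57.0, 96.9], 0.47), ([608.1, 78.1, 70.6], 0.46)]
wedge [([275.2, 255.7, -0.5], 0.92), ([505.8, 359.3, -1.6], 0.91), ([288.9, -140.2, -2.1], 0.7)]
wedge_tip [([416.2, -142.8, -0.2], 0.9), ([371.0, 326.7, -0.7], 0.78), ([476.5, 587.6, 1.1], 0.77)]
chisel [([516.8, 242.0, -2.2], 0.73)]
top
bar_tail [([606.5, 78.6, 68.3], 0.83), ([522.0, -203.7, 119.7], 0.59), ([374.9, -499.5, 1.7], 0.43)]
saddle [([595.8, 34.4, 69.7], 0.87), ([625.2, 326.9, 1.5], 0.62), ([500.3, 353.7, -0.2], 0.25)]
lock_hole [([537.7, -129.7, 97.1], 0.8)]
stop_plate [([523.1, -202.1, 118.6], 0.66)]
clip [([598.3, 54.6, 70.5], 0.64), ([554.6, -85.3, 0.2], 0.33)]
clip_bridge [([601.0, 52.3, 92.1], 0.44)]
wedge [([497.7, 351.8, -1.3], 0.95), ([373.2, 509.4, -1.8], 0.79), ([285.4, -143.1, 0.3], 0.79)]
wedge_tip [([375.1, 320.4, 2.3], 0.96), ([414.8, -145.8, 2.4], 0.8), ([627.7, 324.7, 1.6], 0.78)]
chisel [([737.3, 13.2, 3.7], 0.58), ([515.9, 241.6, 3.0], 0.56)]
t 1.0 tcp [ 257.8 -596.7  214.6] rot [ 1.997  0.413 -1.997] F [-0.9 -0.6  0.3] w 1.0
```

View pics/top0.png

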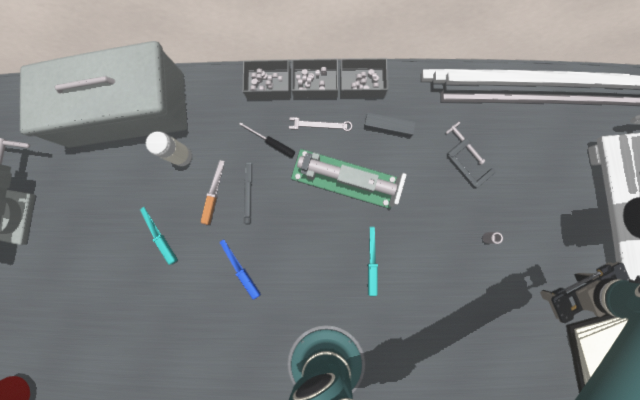

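View pics/side0.png

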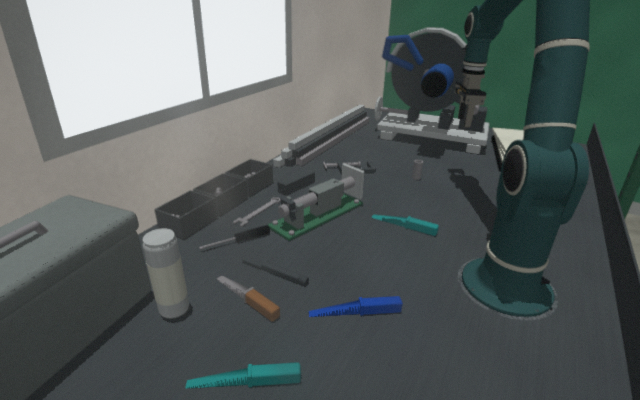

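The top view shows the wooden wedge with its handle at (207,210) and its point at (220,163). Blue and turquoise look-alikes lie at (240,270), (158,235) and (373,260), and the chisel is at (248,193). The stop runs from (305,163) at the tail to (400,188) at the plate. The side view agrees. Next I'll take a closer wrist look over the stop, then over the wedge.

```bash
cat >> h.py <<'E'
def down(yaw, flip=0):
    # tool x down; wedge axis (yaw) perpendicular to jaw direction
    y=np.array([-np.sin(yaw),np.cos(yaw),0])*(-1 if flip else 1); x=np.array([0,0,-1.])
    return Ro.from_matrix(np.stack([x,y,np.cross(x,y)],1)).as_rotvec()
E
python3 - <<'E'
from h import *
for f in (0,1):
    for p,y in [((490,355,300),-.22),((490,355,8),-.22),((664,245,110),-1.89),((622,121,98),-1.89),((640,160,200),-1.89),((560,-100,330),-1.89)]:
        q=kin.ik(list(p),down(y,f)); print(f,p,None if q is None else np.round(q,2))
q=robot.observe()
# view over stop
f=0 
print(kin.ik([620,-20,330],down(-1.89,0)) is not None)
robot.movep([580,0,330],q['tcp_rot'])
im,o=world('wrist',['bar_tail','saddle','lock_hole','stop_plate','clip','clip_bridge']); save(im,'w1')
for k,v in o.items(): print(k,v)
st()
im,o=world('side',['spray']); print(o)
E
```

```text
0 (490, 355, 300) [ 0.09  0.59 -1.15  1.57  0.54  1.34  0.24]
0 (490, 355, 8) [-0.02  0.93 -0.95  1.79  0.93  0.95 -0.04]
0 (664, 245, 110) [ 0.04  0.8  -0.71  1.49  0.56  1.07 -1.11]
0 (622, 121, 98) [ 0.15  0.65 -0.55  1.7   0.41  0.91 -0.89]
0 (640, 160, 200) [ 0.17  0.61 -0.68  1.56  0.41  1.13 -0.92]
0 (560, -100, 330) [ 0.51  0.28 -0.48  1.64  0.13  1.26 -0.32]
1 (490, 355, 300) [-1.02  0.33  0.43  1.64 -0.15  1.2  -2.34]
1 (490, 355, 8) [-0.32  0.73 -0.5   1.81  0.5   0.73 -2.88]
1 (664, 245, 110) [ 0.29  1.14 -1.34  1.47  1.11  1.4   1.74]
1 (622, 121, 98) [ 0.55  1.08 -1.33  1.68  1.09  1.31  1.81]
1 (640, 160, 200) [ 0.46  0.94 -1.33  1.54  0.92  1.4   1.89]
1 (560, -100, 330) [ 1.02  0.57 -1.31  1.61  0.56  1.4   2.47]
True
bar_tail [([602.7, 81.4, 64.8], 0.63)]
saddle [([609.9, -453.5, -2.2], 0.42)]
lock_hole [([544.5, -128.8, 92.6], 0.81)]
stop_plate []
clip [([601.8, 53.5, 68.3], 0.81)]
clip_bridge [([598.5, 55.1, 92.9], 0.91), ([735.7, 16.5, 0.4], 0.53)]
t 3.79 tcp [ 5.800e+02 -3.000e-01  3.299e+02] rot [ 1.997  0.412 -1.997] F [-0.9 -0.   1.4] w 1.0
{'spray': [([637.9, 456.5, 3.5], 0.94), ([689.2, 188.5, -1.4], 0.61), ([540.4, -131.8, 94.0], 0.31)]}
```

```bash
python3 - <<'E'
from h import *
robot.movep([480,340,300],down(-.22))
im,o=world('wrist',['wedge','wedge_tip','chisel']); save(im,'w2')
for k,v in o.items(): print(k,v)
st()
# orange mask to ground
ci=viewer.camera_info('wrist'); R=np.array(ci['R']);t=np.array(ci['t']);K=np.array(ci['camera_matrix'])
h=cv2.cvtColor(im,cv2.COLOR_RGB2HSV)
m=((h[...,0]>5)&(h[...,0]<22)&(h[...,1]>110)&(h[...,2]>60)).astype(np.uint8)
n,l,s,c=cv2.connectedComponentsWithStats(m); i=1+np.argmax(s[1:,4]); print(s[i],c[i])
ys,xs=np.where(l==i)
p=cv2.undistortPoints(np.stack([xs,ys],1).astype(float)[:,None],K,np.array([ci['k1'],0,0,0,0.]))[:,0]
d=np.c_[p,np.ones(len(p))]@R; C=-R.T@t
g=C+d*((30-C[2])/d[:,2])[:,None]   # handle top plane
r=cv2.minAreaRect(g[:,:2].astype(np.float32)); print('handle',r, 'cam',C)
A=np.array([[-170,606.5,78.6],[-170,602.7,81.4],[-125,592.6,37.1],[-125,595.8,34.4],[50,539.9,-128.7],[50,537.7,-129.7],[50,544.5,-128.8],[125,521.2,-205.6],[125,523.1,-202.1],[-144,598.5,55.1],[-144,601,52.3],[-144,601.9,57]])
M=Ro.align_vectors
a=A[:,0]-A[:,0].mean(); b=A[:,1:]-A[:,1:].mean(0); th=np.arctan2((a*b[:,1]).sum(),(a*b[:,0]).sum()); dd=np.array([np.cos(th),np.sin(th)])
o0=A[:,1:].mean(0)-A[:,0].mean()*dd; print('yaw',th,'origin',o0); print(np.round(A[:,1:]-o0-A[:,:1]*dd,1).tolist())
E
```

```text
wedge [([505.8, 352.9, -4.1], 0.81), ([373.2, 513.4, -5.1], 0.73), ([641.7, 453.8, -1.8], 0.66)]
wedge_tip [([622.2, 320.5, -4.0], 0.84), ([373.4, 324.9, 1.2], 0.68), ([473.7, 585.4, -2.9], 0.67)]
chisel [([513.1, 243.4, -3.8], 0.7)]
t 5.58 tcp [480.6 339.3 300. ] rot [ 0.174  1.564 -0.174] F [0.5 0.3 0.5] w 0.999
[ 294  342  344   21 1566] [520.43614304 353.82056194]
handle ((849.001953125, 534.322509765625), (619.7855224609375, 20.22054672241211), 77.21330261230469) cam [414.83622142 354.69579288 469.33129124]
yaw -1.8669426935764257 origin [556.98980782 -82.82693603]
[[-0.1, -1.2], [-3.9, 1.6], [-0.9, 0.4], [2.3, -2.3], [-2.5, 2.0], [-4.7, 1.0], [2.1, 1.9], [0.7, -3.2], [2.6, 0.3], [-0.5, 0.2], [2.0, -2.6], [2.9, 2.1]]
```

View pics/w2.png

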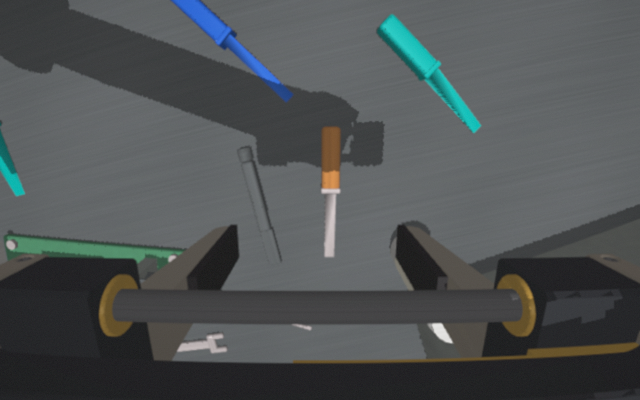

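View pics/w1.png

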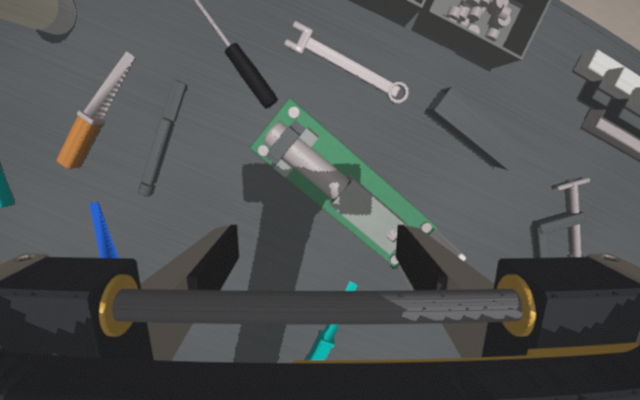

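w2 shows the wedge with its handle from (331,127) to (331,190) and its point at (330,257). The chisel is at (260,205), well clear of it. w1 shows the clip at (288,143) on the stop. Next I'll back-project these pixels, grasp the wedge and lift it.

```bash
cat >> h.py <<'E'
def bp(ci,u,v,z):
    R=np.array(ci['R']);t=np.array(ci['t'])
    p=cv2.undistortPoints(np.array([[[u,v]]],float),np.array(ci['camera_matrix']),np.array([ci['k1'],0,0,0,0.]))[0,0]
    d=R.T@np.array([p[0],p[1],1]); C=-R.T@t
    return (C+d*(z-C[2])/d[2])[:2]
YS=-1.867; D=np.array([np.cos(YS),np.sin(YS)]); O=np.array([557.,-82.8])
def stop(x,y=0): return O+x*D+y*np.array([-D[1],D[0]])
E
python3 - <<'E'
from h import *
ci=viewer.camera_info('wrist')
a=bp(ci,331.5,127,30); r=bp(ci,331,189,29); tip=bp(ci,330,256,3)
print(a,r,tip,np.linalg.norm(tip-a))
yaw=np.arctan2(*(tip-a)[::-1]); u=np.array([np.cos(yaw),np.sin(yaw)])
org=(a+80*u + tip-125*u + r-15*u)/3; print('yaw',yaw,'org',org)
G=22  # grasp this far behind the origin
g=org-G*u; rot=down(yaw)
robot.movep([*g,70],rot)
grip(0.75)
robot.servo_line([*g,6],feed=120)
grip(0,60); st()
robot.servo_line([*g,12],feed=60); st()
robot.servo_line([*g,200],feed=200)
im,o=world('side',['wedge','wedge_tip']); print(o); o=st(); save(im,'s3')
E
```

```text
[425.81422329 372.59956578] [510.86410557 353.59143657] [623.88652608 328.83618556] 202.84937905356793
yaw -0.2174529209162793 org [500.65928236 355.9905939 ]
t 8.42 tcp [479.2 360.4   6.1] rot [ 0.17   1.564 -0.171] F [-0.5 -1.6  2.3] w 0.281
t 8.67 tcp [479.2 361.   12.1] rot [ 0.171  1.564 -0.17 ] F [-0.6  0.2 -2.8] w 0.279
{'wedge': [([286.5, -138.9, -1.3], 0.9), ([372.1, 516.2, 2.3], 0.8), ([501.1, 356.2, 192.1], 0.71)], 'wedge_tip': [([415.0, -143.7, 2.1], 0.79), ([627.0, 326.3, 190.9], 0.72), ([374.4, 322.2, 0.4], 0.71)]}
t 9.91 tcp [478.6 360.3 198.7] rot [ 0.169  1.566 -0.172] F [ 0.2  0.2 -2.9] w 0.278
```

```bash
python3 - <<'E'
from h import *
rot=down(YS)
p=stop(-200-147); robot.movep([*p,150],rot); robot.servo_line([*p,96],feed=100)
robot.hold(.2); st()
for c in ('side','top','wrist'):
    im,o=world(c,['wedge','wedge_tip','bar_tail','clip_bridge','saddle','lock_hole']); save(im,c+'4'); print(c)
    for k,v in o.items():
        print(k,[(np.round([(np.array(q[:2])-O)@D,(np.array(q[:2])-O)@np.array([-D[1],D[0]]),q[2]],1).tolist(),cf) for q,cf in v if q[2]>40])
import numpy as np
a=cv2.imread('pics/side4.png')[120:300,170:410]; b=cv2.imread('pics/wrist4.png')
cv2.imwrite('pics/c4.png',np.vstack([cv2.resize(a,(640,480))[:300+100][:, :],]))
E
```

```text
t 11.88 tcp [658.8 249.4  96.9] rot [ 1.425  1.054 -1.423] F [-0.6 -0.  -2. ] w 0.274
side
wedge [([-325.7, -1.4, 90.0], 0.91)]
wedge_tip [([-197.2, 4.6, 88.4], 0.79)]
bar_tail [([-169.9, 1.1, 68.2], 0.63)]
clip_bridge [([-144.4, 2.1, 96.1], 0.58)]
saddle [([-122.8, 1.0, 70.8], 0.73)]
lock_hole [([47.7, -5.3, 93.8], 0.62)]
top
wedge []
wedge_tip []
bar_tail [([-171.1, -0.9, 73.5], 0.86), ([-200.3, 0.9, 91.4], 0.21)]
clip_bridge [([-142.9, 1.6, 92.5], 0.5)]
saddle [([-120.7, 3.5, 69.0], 0.92)]
lock_hole [([54.3, -2.4, 97.7], 0.84)]
wrist
wedge [([-321.7, 1.9, 86.9], 0.58)]
wedge_tip []
bar_tail []
clip_bridge []
saddle []
lock_hole []
```

View pics/c4.png

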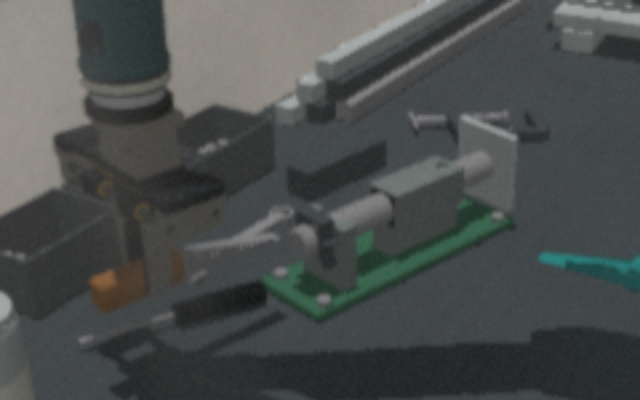

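View pics/wrist4.png

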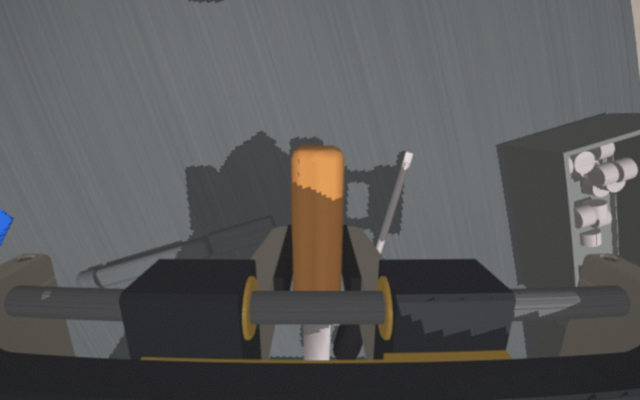

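The crop shows the blade at (240,240), level and in line with the tail at (305,240). The wrist view shows the handle straight between the pads. Alignment is within about 2 mm, so I'll push in.

```bash
sed -i 's/^YS=.*/YS=-1.877; D=np.array([np.cos(YS),np.sin(YS)]); O=np.array([557.,-82.8])-60*np.array([np.cos(-1.867),np.sin(-1.867)])+60*D/' h.py
python3 - <<'E'
from h import *
rot=down(YS)
L=np.array([-D[1],D[0]])
for tipx in (-165,-140,-120,-100,-80,-59):
    robot.servo_line([*stop(tipx-147,.5),94.5],feed=60,rotation=rot)
    o=robot.observe(); F=np.array(o['contact_force']); print(tipx,'along',F[:2]@D,'lat',F[:2]@L,'z',F[2],np.round(o['tcp_pos'],1), 'xs',(np.array(o['tcp_pos'][:2])-O)@D)
    if np.linalg.norm(F)>45: break
st()
for c in ('side','top'):
    im,o=world(c,['wedge_tip','wedge','clip','clip_bridge']); save(im,c+'5'); print(c)
    for k,v in o.items():
        print(k,[(np.round([(np.array(q[:2])-O)@D,(np.array(q[:2])-O)@L,q[2]],1).tolist(),cf) for q,cf in v if q[2]>40])
a=cv2.imread('pics/side5.png')[140:300,190:400]; b=cv2.imread('pics/top5.png')[120:240,260:430]
cv2.imwrite('pics/c5.png',np.vstack([cv2.resize(a,(400,300)),cv2.resize(b,(400,290))]))
E
```

```text
-165 along 0.09305900825075993 lat 0.12245708195789841 z -2.260491682464547 [651.  214.9  94.7] xs -312.2322109055303
-140 along -0.5380283290092233 lat 0.5630478281063759 z -2.5010176921792797 [643.5 190.5  94.6] xs -286.7172694775938
-120 along -10.1685550868797 lat 0.5715190343857386 z -3.8043430930573585 [638.5 177.6  96. ] xs -272.8117917718445
-100 along -12.055506445127056 lat 1.1225223129363808 z -5.094009925463053 [632.4 159.   95.8] xs -253.28758465536177
-80 along -10.417555388755153 lat -0.2986890693368764 z -5.364021930231911 [626.  139.3  95.4] xs -232.58961113116288
-59 along -1.4689967653464664 lat 0.2978991163868078 z -5.361138262687995 [618.7 114.9  94.5] xs -207.08449834896857
t 16.18 tcp [618.7 114.9  94.5] rot [ 1.431  1.05  -1.429] F [ 0.7  1.3 -5.4] w 0.28
side
wedge_tip []
wedge [([-184.8, -1.7, 86.5], 0.75)]
clip [([51.2, -0.3, 91.6], 0.74), ([-142.2, -4.0, 84.6], 0.72)]
clip_bridge [([-139.0, 1.6, 112.2], 0.73)]
top
wedge_tip []
wedge []
clip []
clip_bridge []
```

View pics/c5.png

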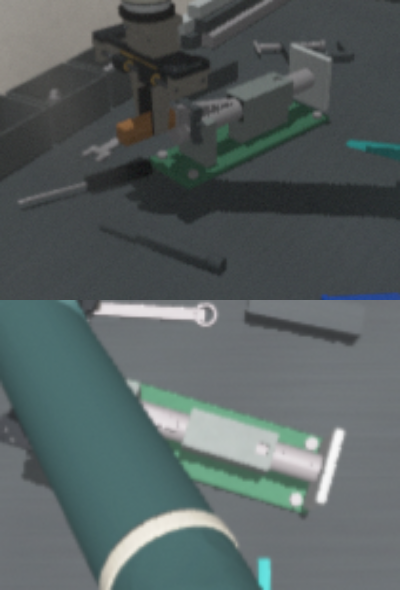

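The clip is free: the side view shows it raised about 14 mm at (195,120) in the crop, and the push force has fallen to nothing. I'll lift calmly, tilt the point up a little, and check.

```bash
cat >> h.py <<'E'
def pitch(yaw,deg): # point up by deg
    ax=np.array([np.sin(yaw),-np.cos(yaw),0])
    return (Ro.from_rotvec(ax*np.radians(deg))*Ro.from_rotvec(down(yaw))).as_rotvec()
E
python3 - <<'E'
from h import *
p=np.array(robot.observe()['tcp_pos'])
print(Ro.from_rotvec(pitch(YS,6)).as_matrix()[:,2])
robot.servo_line(p+[0,0,25],feed=40); st()
robot.servo_line(p+[0,0,95],feed=60,rotation=pitch(YS,6)); robot.hold(.3); st()
for c in ('side','top'):
    im,o=world(c,['wedge','clip','clip_bridge']); save(im,c+'6'); print(c,o)
cv2.imwrite('pics/c6.png',cv2.resize(cv2.imread('pics/side6.png')[100:300,190:400],(630,600)))
for yaw in (YS+np.pi/2,YS-np.pi/2):
    q=kin.ik([530,-190,97],down(yaw)); print(None if q is None else np.round(q,2))
print(kin.ik([444,44,40],down(YS)),kin.ik([477,149,6],down(YS)))
E
```

```text
[-0.29978975 -0.94826152  0.10452846]
t 17.45 tcp [618.7 113.1 119.3] rot [ 1.431  1.048 -1.431] F [ 0.2  0.2 -3.5] w 0.273
t 19.07 tcp [618.7 113.1 189.1] rot [ 1.341  0.983 -1.49 ] F [ 0.5 -0.5 -2.6] w 0.276
side {'wedge': [([271.5, 251.7, -1.2], 0.96), ([287.1, -138.3, -0.3], 0.95), ([611.2, 91.2, 186.5], 0.88)], 'clip': [([598.7, 50.8, 184.4], 0.74)], 'clip_bridge': [([598.7, 51.7, 210.7], 0.67), ([513.8, 240.6, 0.6], 0.63)]}
top {'wedge': [([373.4, 508.9, -1.3], 0.91), ([271.2, 245.2, 2.0], 0.81), ([290.7, -145.4, -0.5], 0.8)], 'clip': [([595.6, 53.5, 188.1], 0.63)], 'clip_bridge': [([598.1, 50.8, 210.1], 0.54)]}
[ 0.86  0.61 -0.75  1.87  0.54  0.87  1.1 ]
[ 0.39  0.48 -0.13  1.9   0.09  0.76 -1.67]
[ 0.22632745  0.47370388 -0.47038982  2.18166684  0.39515877  0.56699375
 -0.84308488] [-0.0191379   0.59896869 -0.42937146  2.06854755  0.45400437  0.56470236
 -1.07788865]
```

View pics/c6.png

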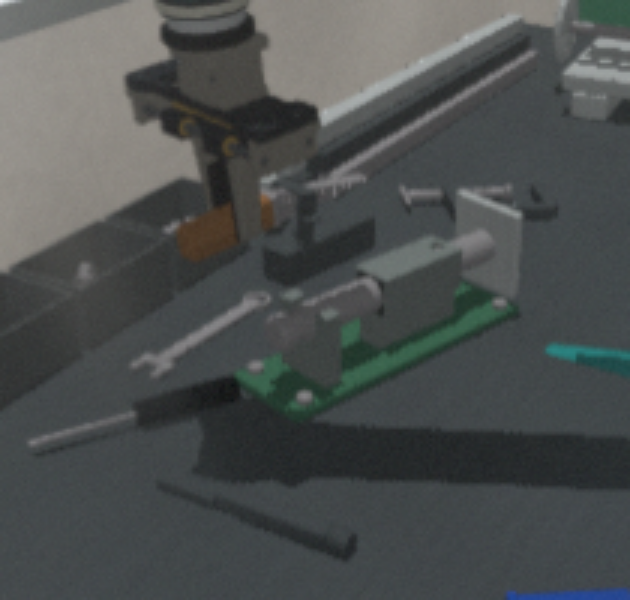

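The clip hangs on the blade at (305,210) in the crop, clear of the bar. I'll carry it to the free patch between the robot and the stop.

```bash
python3 - <<'E'
from h import *
P=np.array([444.,44.])
robot.servo_line([*P,189],feed=130)
robot.servo_line([*P,60],feed=100)
robot.servo_line([*P,50],feed=40,rotation=down(YS)); st()
for z in (44,40,36): robot.servo_line([*P,z],feed=25); st()
im,o=world('side',['wedge','clip','clip_bridge']); save(im,'side7'); print(o)
cv2.imwrite('pics/c7.png',cv2.resize(im[130:330,250:460,::-1],(630,600)))
E
```

```text
t 22.91 tcp [444.1  43.4  50.3] rot [ 1.432  1.047 -1.432] F [-0.1 -0.4 -3. ] w 0.278
t 23.3 tcp [443.9  44.4  43.9] rot [ 1.43   1.049 -1.431] F [ 1.2  0.7 -3.7] w 0.281
t 23.61 tcp [443.8  44.   39.8] rot [ 1.431  1.049 -1.431] F [ 0.3  0.9 -3.3] w 0.279
t 23.92 tcp [443.8  43.9  35.8] rot [ 1.431  1.049 -1.432] F [-0.2  0.4 -3.3] w 0.279
{'wedge': [([436.7, 22.0, 30.0], 0.82), ([371.5, 518.8, -0.5], 0.78), ([286.2, -136.7, -3.3], 0.75)], 'clip': [([421.6, -16.1, 27.2], 0.46)], 'clip_bridge': [([520.3, -206.0, 118.0], 0.68), ([421.2, -17.7, 52.4], 0.53)]}
```

View pics/c7.png

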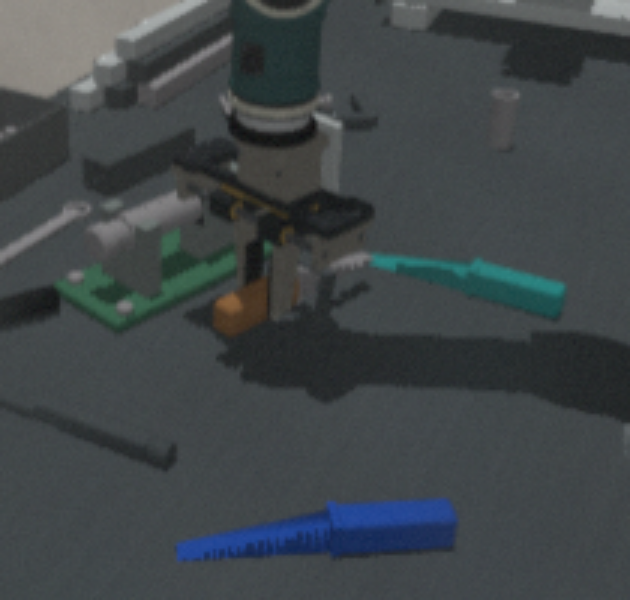

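The clip is standing at about bench level, and the wedge tip is clear of the turquoise look-alike. I'll lower slightly, withdraw the wedge and check the clip.

```bash
python3 - <<'E'
from h import *
p=np.array([444.,44.]); 
robot.servo_line([*p,33],feed=25)
for b in (30,60,115):
    robot.servo_line([*(p-b*D),33],feed=50); st()
im,o=world('side',['wedge','clip','clip_bridge']); print(o); save(im,'side8')
im,o=world('top',['wedge','clip']); print(o); save(im,'top8')
cv2.imwrite('pics/c8.png',cv2.resize(cv2.imread('pics/side8.png')[150:310,270:460],(630,530)))
E
```

```text
t 25.13 tcp [452.8  72.5  32.9] rot [ 1.431  1.049 -1.431] F [ 0.7 -1.4 -3.8] w 0.28
t 25.88 tcp [461.9 101.1  32.9] rot [ 1.431  1.048 -1.432] F [ 0.3 -0.9 -3.8] w 0.281
t 27.13 tcp [478.5 153.2  32.9] rot [ 1.431  1.048 -1.432] F [-0.3 -0.3 -3.8] w 0.28
{'wedge': [([287.5, -138.3, 1.1], 0.83), ([273.7, 251.7, -1.5], 0.71), ([471.1, 131.7, 24.1], 0.69)], 'clip': [([737.5, 15.8, 2.2], 0.59)], 'clip_bridge': [([456.3, 92.2, 48.2], 0.58)]}
{'wedge': [([271.6, 248.3, 3.0], 0.93), ([289.2, -143.6, 2.3], 0.66), ([370.6, 510.0, -1.5], 0.65)], 'clip': [([454.7, 94.0, 23.5], 0.66)]}
```

View pics/c8.png

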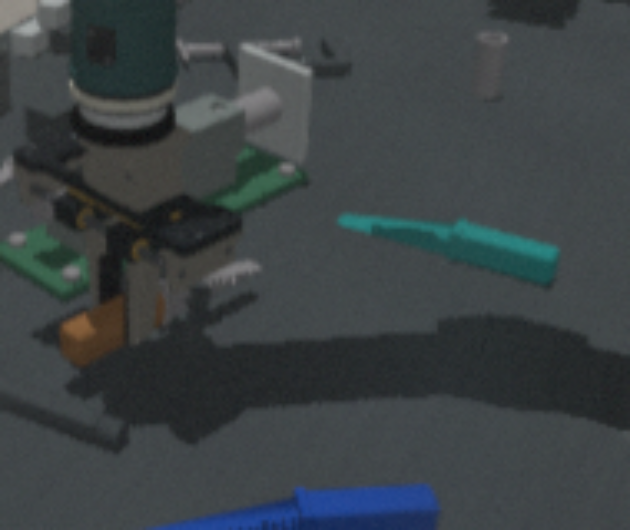

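The clip came along with the blade: both cameras put it at (455,93), with its bridge at 48 mm, so it was still hanging. I hadn't lowered far enough. I'll go back to the same spot, lower further and withdraw again.

```bash
python3 - <<'E'
from h import *
p=np.array([444.,44.]); q=np.array(robot.observe()['tcp_pos'])
robot.servo_line(q+[0,0,25],feed=60)
robot.servo_line([*p,58],feed=110)
robot.servo_line([*p,35],feed=60)
for z in (30,26,22):
    robot.servo_line([*p,z],feed=25); robot.hold(.15); st()
    im,o=world('side',['clip','clip_bridge']); print({k:v[:2] for k,v in o.items()})
for b in (15,30):
    robot.servo_line([*(p-b*D),22],feed=40)
    im,o=world('side',['clip','clip_bridge']); print({k:v[:2] for k,v in o.items()}); st()
save(im,'side9')
E
```

```text
t 30.27 tcp [444.1  44.   30.1] rot [ 1.431  1.048 -1.431] F [-0.3 -0.2 -3.9] w 0.276
{'clip': [([423.0, -16.1, 21.0], 0.66)], 'clip_bridge': [([421.5, -19.6, 45.8], 0.68), ([557.1, -84.5, -0.4], 0.26)]}
t 30.88 tcp [444.   44.1  26. ] rot [ 1.431  1.049 -1.431] F [ 0.3 -0.6 -3.5] w 0.278
{'clip': [([423.1, -15.6, 14.7], 0.52)], 'clip_bridge': [([381.4, -499.3, 0.3], 0.56)]}
t 31.49 tcp [444.  44.  22.] rot [ 1.431  1.049 -1.431] F [-0.8  0.1 -3.1] w 0.279
{'clip': [([423.7, -12.6, 15.2], 0.67)], 'clip_bridge': [([427.4, -12.9, 44.7], 0.54)]}
{'clip': [([424.6, -12.4, 16.2], 0.64), ([440.6, 38.0, 14.2], 0.18)], 'clip_bridge': [([425.3, -7.9, 43.4], 0.43)]}
t 32.32 tcp [448.4  58.1  22. ] rot [ 1.431  1.048 -1.431] F [-0.3  0.6 -2.2] w 0.281
{'clip': [([421.7, -10.5, 14.6], 0.54)], 'clip_bridge': [([426.7, -8.6, 41.7], 0.42)]}
t 32.99 tcp [452.9  72.4  21.9] rot [ 1.431  1.048 -1.431] F [-0.2 -0.  -1.5] w 0.28
```

The clip now stays put at about (424,-11) while the wedge draws out. I'll finish the withdrawal and lay the wedge down.

```bash
python3 - <<'E'
from h import *
p=np.array([444.,44.]); e=p-122*D
robot.servo_line([*e,22],feed=70)
im,o=world('side',['clip','clip_bridge','wedge']); print(o); st()
robot.servo_line([*e,7],feed=50); robot.servo_line([*e,5.7],feed=15); st()
grip(0.6); robot.servo_line([*e,120],feed=200)
im,o=world('side',['clip','wedge','wedge_tip']); print(o); save(im,'side10'); st()
cv2.imwrite('pics/c10.png',cv2.resize(im[150:310,230:460,::-1],(800,556)))
im,o=world('top',['stop_plate','lock_hole','clip']); print(o)
E
```

```text
{'clip': [([425.3, -10.7, 14.2], 0.73)], 'clip_bridge': [([427.3, -12.1, 42.3], 0.69)], 'wedge': [([287.8, -137.4, -2.7], 0.83), ([272.2, 253.8, -4.3], 0.81), ([474.8, 139.6, 13.2], 0.78)]}
t 34.66 tcp [480.8 160.   22. ] rot [ 1.431  1.048 -1.432] F [-0.   0.6 -2.1] w 0.276
t 35.36 tcp [480.6 160.4   6. ] rot [ 1.431  1.048 -1.431] F [-1.5 -0.8  5.1] w 0.276
{'clip': [([427.2, -9.3, 17.0], 0.74), ([640.0, 456.1, 1.4], 0.59)], 'wedge': [([472.1, 139.8, -2.0], 0.92), ([373.9, 515.2, -1.7], 0.91), ([285.8, -140.7, -3.9], 0.8)], 'wedge_tip': [([475.6, 587.3, 1.7], 0.96), ([438.4, 19.1, -0.9], 0.91), ([374.7, 322.7, 3.8], 0.9)]}
t 36.88 tcp [479.9 160.1 118.7] rot [ 1.429  1.05  -1.433] F [-0.1  0.5 -0.3] w 0.6
{'stop_plate': [([520.8, -206.3, 117.8], 0.57), ([692.7, 186.7, -0.6], 0.17)], 'lock_hole': [([537.3, -133.9, 98.0], 0.85)], 'clip': [([608.1, 77.1, 68.4], 0.42)]}
```

View pics/c10.png

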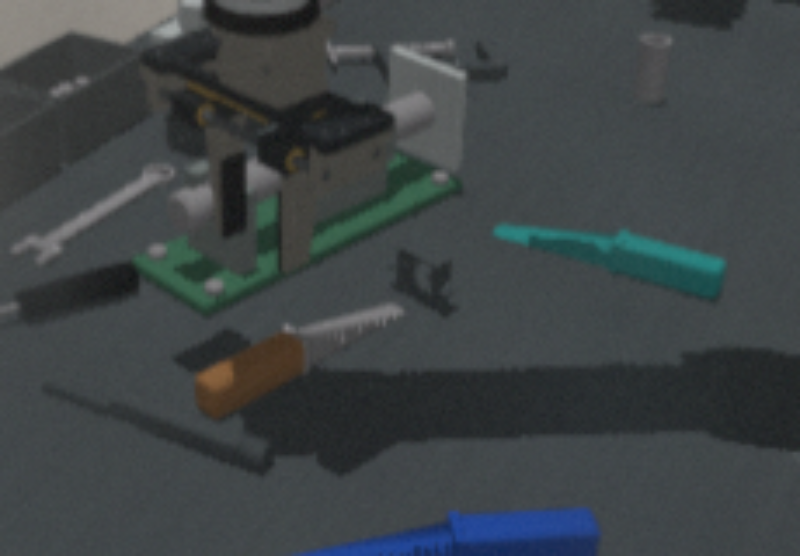

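The clip stands on the bench at (425,285) in the crop and the wedge lies at (300,360), both clear of the stop. Now I'll grip the end plate and draw the bar out.

```bash
python3 - <<'E'
from h import *
rot=down(YS-np.pi/2); off=-0.5
q=np.array(robot.observe()['tcp_pos']); robot.servo_line([q[0],q[1],210],feed=250)
robot.movep([*stop(131),180],rot)
grip(0.5)
robot.servo_line([*stop(131),97],feed=100); st()
grip(0,35); st()
for s in (20,50,72,77,79,80,81,82):
    robot.servo_line([*stop(131+s),97],feed=45 if s<75 else 20)
    o=robot.observe(); F=np.array(o['contact_force']); print(s,round(o['t'],2),'along',round(F[:2]@D,1),np.round(F,1),'x',round((np.array(o['tcp_pos'][:2])-O)@D,1))
    if s>76 and F[:2]@D<-18: break
ims,o=world('side',['lock_button','lock_hole','stop_plate']); print(o); save(ims,'side11')
E
```

```text
t 40.3 tcp [ 517.4 -207.7   97.6] rot [-2.058  0.318  2.055] F [-0.4  0.5 -0.3] w 0.496
t 40.91 tcp [ 516.7 -208.6   97.2] rot [-2.057  0.319  2.057] F [-1.5 -3.3  3.1] w 0.125
20 41.5 along -6.4 [1.3 6.3 3.4] x 149.0
50 42.32 along -5.4 [2.4 5.  2.6] x 179.8
72 42.96 along -3.5 [2.5 2.9 2.1] x 202.9
77 43.36 along 3.4 [ 2.5 -4.4  0.1] x 210.2
79 43.61 along 0.9 [ 4.9 -2.5  0.7] x 210.9
80 43.86 along -1.1 [ 5.1 -0.4  0.9] x 210.9
81 44.11 along -1.5 [4.7 0.1 1.4] x 211.1
82 44.36 along -3.5 [5.4 2.  1. ] x 211.6Traceback (most recent call last):
  File "<stdin>", line 12, in <module>
  File "h.py", line 9, in world
    out[n]=[(np.round(R.T@(np.array(d['at'])-t),1).tolist(),round(d['confidence'],2)) for d in viewer.pinpoint(n,cam)[:3]]
                                                                                               ~~~~~~~~~~~~~~~^^^^^^^
ValueError: it knows: bar_tail, chisel, clip, clip_bridge, gclamp, lock_hole, offcut, saddle, screwdriver, socket, spanner, spray, stop, stop_plate, wedge, wedge_tip
```

```bash
python3 - <<'E'
from h import *
for s in (84,87,90):
    robot.servo_line([*stop(131+s),97],feed=20); robot.hold(.15)
    o=robot.observe(); F=np.array(o['contact_force']); print(s,round(o['t'],2),'along',round(F[:2]@D,1),'x',round((np.array(o['tcp_pos'][:2])-O)@D,1))
    if F[:2]@D<-25: break
for c in ('side','top','wrist'):
    im,o=world(c,['lock_hole','stop_plate','bar_tail']); save(im,c+'12')
    print(c,{k:[(round((np.array(q[:2])-O)@D,1),q[2],cf) for q,cf in v[:2]] for k,v in o.items()})
E
python3 - <<'E'
import cv2,numpy as np
a=cv2.imread('pics/side12.png')[160:250,270:390]; b=cv2.imread('pics/wrist12.png')
cv2.imwrite('pics/c12.png',np.vstack([cv2.resize(a,(400,300)),cv2.resize(b,(480,300))[:,:400]]))
E
```

```text
84 44.81 along -4.1 x 213.3
87 45.26 along -10.1 x 213.5
90 45.71 along -14.2 x 213.7
side {'lock_hole': [(np.float64(49.2), 90.8, 0.66)], 'stop_plate': [(np.float64(208.2), 120.3, 0.75)], 'bar_tail': [(np.float64(-86.2), 73.1, 0.77)]}
top {'lock_hole': [(np.float64(52.5), 96.6, 0.77)], 'stop_plate': [(np.float64(209.5), 116.6, 0.89)], 'bar_tail': [(np.float64(-85.2), 67.5, 0.58)]}
wrist {'lock_hole': [(np.float64(45.8), 94.2, 0.93)], 'stop_plate': [(np.float64(205.0), 122.9, 0.81)], 'bar_tail': []}
```

View pics/c12.png

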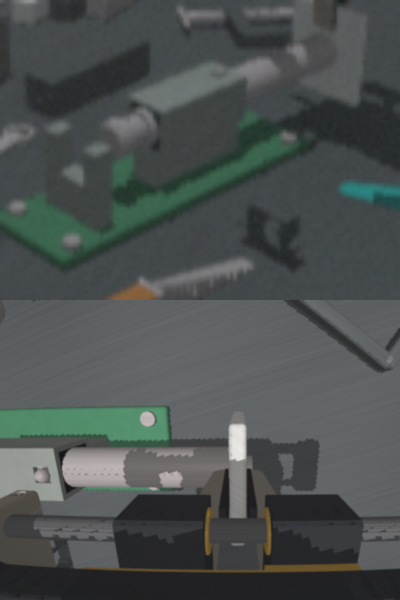

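The wrist view shows a bright, round button head in the lock hole at (42,475). Cameras put the travel at 80 to 86 mm, so I'll push back gently to confirm it is locked.

```bash
python3 - <<'E'
from h import *
X=lambda o:(np.array(o['tcp_pos'][:2])-O)@D
print('grip x0',(np.array([516.7,-208.6])-O)@D)
x0=X(robot.observe())
for dx in (0,-3,-6,-9,-12,-15):
    robot.servo_line([*stop(x0+dx),97],feed=20); robot.hold(.2)
    o=robot.observe(); F=np.array(o['contact_force']); print(dx,round(o['t'],2),'along',round(F[:2]@D,1),'x',round(X(o),1))
    if F[:2]@D>16: break
for c in ('side','top','wrist'):
    im,o=world(c,['lock_hole','stop_plate','bar_tail']); save(im,c+'13')
    print(c,{k:[(round(float((np.array(q[:2])-O)@D),1),q[2],cf) for q,cf in v[:1]] for k,v in o.items()})
E
```

```text
grip x0 132.09346414346
0 47.02 along -2.0 x 213.2
-3 47.52 along 1.9 x 212.0
-6 48.02 along 5.9 x 210.7
-9 48.52 along 11.4 x 210.5
-12 49.02 along 16.7 x 210.4
side {'lock_hole': [(50.6, 93.2, 0.72)], 'stop_plate': [(204.0, 121.5, 0.78)], 'bar_tail': [(-88.8, 71.7, 0.66)]}
top {'lock_hole': [(53.2, 98.3, 0.66)], 'stop_plate': [(205.4, 118.7, 0.63)], 'bar_tail': [(-88.2, 69.2, 0.93)]}
wrist {'lock_hole': [(47.2, 91.8, 0.57)], 'stop_plate': [(203.4, 121.7, 0.93)], 'bar_tail': []}
```

The bar is blocked both ways: about 14 N outward and 17 N inward moved it only between 210.5 and 213.7, against about 6 N sliding friction. So it's locked at about 80 mm. I'll relax, release, retreat and do a final check.

```bash
python3 - <<'E'
from h import *
robot.servo_line([*stop(212),97],feed=20); robot.hold(.2); st()
grip(0.5); robot.servo_line([*stop(212),230],feed=150); robot.hold(.3); st()
for c in ('side','top'):
    im,o=world(c,['clip','wedge','wedge_tip','stop_plate','bar_tail','chisel','lock_hole','socket','gclamp']); save(im,c+'14'); print(c,o)
im,o=world('wrist',['lock_hole']); ci=viewer.camera_info('wrist'); print(o)
# button brightness at the lock hole vs surrounding sleeve top
R=np.array(ci['R']);t=np.array(ci['t'])
for x in (30,40,50,58):
    P=np.array([[*stop(x),93.]]); u=cv2.projectPoints(P,cv2.Rodrigues(R)[0],t,np.array(ci['camera_matrix']),np.array([ci['k1'],0,0,0,0.]))[0].ravel()
    a,b=np.round(u).astype(int); print(x,u.round(),im[b-2:b+3,a-2:a+3].mean((0,1)).round() if 2<b<397 and 2<a<637 else None)
robot.job_done(); st()
E
```

```text
t 50.49 tcp [ 493.4 -284.3   97.2] rot [-2.058  0.317  2.055] F [ 5.3 -0.2  0.3] w 0.128
t 52.48 tcp [ 492.3 -284.6  229.4] rot [-2.055  0.317  2.057] F [ 1.  -0.7  1. ] w 0.501
side {'clip': [([473.2, 135.8, 0.4], 0.52), ([592.6, 33.1, 68.2], 0.5), ([423.8, -8.9, 16.3], 0.44)], 'wedge': [([473.2, 138.5, -0.0], 0.92), ([286.8, -139.3, -1.8], 0.82), ([273.1, 250.3, -1.5], 0.81)], 'wedge_tip': [([418.8, -142.8, 2.5], 0.88), ([478.0, 588.2, 1.6], 0.83), ([374.7, 323.5, -0.6], 0.79)], 'stop_plate': [([499.1, -280.9, 119.9], 0.8), ([540.8, -128.8, 93.4], 0.3)], 'bar_tail': [([581.7, 2.7, 71.1], 0.93)], 'chisel': [([512.5, 240.1, -1.6], 0.72), ([560.7, -84.4, -0.6], 0.24)], 'lock_hole': [([543.4, -129.3, 92.7], 0.91)], 'socket': [], 'gclamp': [([609.0, -452.0, 0.2], 0.63)]}
top {'clip': [([420.4, -11.1, 18.7], 0.53)], 'wedge': [([269.8, 246.7, 0.3], 0.95), ([370.8, 509.5, 2.0], 0.61), ([289.1, -145.3, 1.8], 0.59)], 'wedge_tip': [([438.1, 15.0, 0.8], 0.86), ([479.5, 578.5, 0.4], 0.81), ([415.9, -144.7, 4.3], 0.76)], 'stop_plate': [([497.8, -280.0, 120.0], 0.75)], 'bar_tail': [([582.2, 2.3, 67.1], 0.6)], 'chisel': [([516.0, 241.6, 0.4], 0.72)], 'lock_hole': [([537.7, -133.7, 97.8], 0.61)], 'socket': [], 'gclamp': [([610.5, -453.6, 1.4], 0.56)]}
{'lock_hole': [([545.8, -126.1, 94.1], 0.89), ([492.5, -274.5, 121.0], 0.7)]}
30 [139. 190.] [159. 164. 158.]
40 [148. 190.] [159. 165. 159.]
50 [158. 190.] [172. 164. 164.]
58 [166. 190.] [135. 137. 134.]
the job is handed in; nothing more can be done
the job is handed in; nothing more can be done
```

The length stop is ready: the clip is off, and the bar is drawn out and locked. I handed the job in at about 53 s of the 72 s allowed.

- **Clip:** I slid the wedge along the bar under the bridge, with about 12 N of push. The clip came free and I lifted it away hanging on the blade. It now stands on the bench at about (423, -10).
- **First set-down failed:** I hadn't lowered far enough, so the clip stayed on the blade when I drew the wedge back, and may have brushed the bench. I took it back to the same spot, lowered further, and it stayed put.
- **Wedge:** it lies on the bench with its origin at about (473, 139) and its point about 30 mm from the clip. Both are clear of the stop.
- **Bar:** I gripped the end plate and drew it out by about 80 mm. The bar then held against about 14 N outward and 17 N inward, with about 3 mm of play, while sliding it takes only about 6 N. The wrist picture shows a round button head in the lock hole.

**Checks that disagreed or are missing:**
- Camera estimates of the travel ranged from about 80 to 86 mm; I relied on the arm's own 80 mm and the push test.
- In the last side view, the network's best two "clip" reports fell on the wedge and the saddle. The third matched the top view.
- The chisel and screw clamp showed no sign of having moved. The socket was not detected in the final check, but the arm did not work near it. I did not re-measure the other tools.

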